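Feel for the lid release notch of an incubator and press it

TASK

Set a fingertip on the left end of the aluminium ledge in front of the incubator's lid, slide it to the right along the ledge, keeping touch, until it finds the notch, then press the tab inside the notch fully down so that the lid rises ajar, and come away. Do not touch the lid itself with any part of the arm, and leave the bottle, the dish and the tip box where they stand.

Things in the scene. Friction and masses are not known exactly. Their poses are not given: they have to be found in the camera images.
- incubator: Fixed grey bench-top incubator, 300 mm deep (x), 460 mm wide (y), 148 mm high. Origin at the centre of its underside; its -x side (dark display) faces the robot, +y is its left as the robot sees it. On top: the lid in the middle, the aluminium ledge in front of the lid, and left and right of both a shoulder 110 mm wide, 148 mm high. Its place and yaw (up to 0.2 rad) vary.
- ledge: Level aluminium ledge along the front edge of the incubator's top: 240 mm long (y), 48 mm deep (x). Origin at the centre of its top surface, 140 mm above the table; axes as the incubator's, +y towards its left end. The shoulders close both ends and rise 8 mm above it; the front is open; the lid's front edge is 40 mm behind (+x of) the ledge's centre line. It has one notch, 46 mm long.
- ledge_left (a point): Left (+y) end of the ledge, on its top surface, at the shoulder, 120 mm from the ledge's centre. Begin by touching the ledge within 35 mm of here; on the way the touch is checked 48 to 66 mm from here, before any notch. The fingertip's place counts midway between the two fingers, so keep them shut.
- ledge_right (a point): Right (-y) end of the ledge, on its top surface, at the shoulder. The notch is somewhere between the ends: a gap 46 mm long in y, through the ledge's whole depth in x, with upright walls. Its centre lies at any y from -70 to +30 mm in the ledge's frame and is not told: feel or look for it. Its floor is the release tab, 5 mm below the ledge's top.
- release_tab (a joint): How far the release tab (an aluminium bar 44 mm deep that runs under the ledge and shows only in the notch) is pressed down, in m: 0 up (its top 5 mm below the ledge's top), 0.006 fully down on its stop (11 mm below the ledge's top). It has stiff friction and no spring: about 4 to 8 N push it down, and it stays where it is left.
- lid: The lid: a black panel 200 x 230 mm, 14 mm thick, with nine thin white plates on it; it lies in the middle of the incubator's top. Origin at the underside of its far (+x) edge, on the hinge, 142 mm above the table; it reaches 200 mm towards -x from there. Closed, its top is 159 mm above the table. A linkage tilts it up as the tab goes down, to 0.075 rad (front edge 15 mm higher), and it stays up.
- media_bottle: Loose glass bottle, 56 mm wide, 120 mm high, standing on the table left of the incubator. Origin at the centre of its underside. Leave alone.
- dish: Loose clear round dish, 58 mm wide, 14 mm high, lying on the incubator's right shoulder (at 148 mm). Origin at the centre of its underside. Leave alone.
- tip_box: Loose clear pipette tip box, 80 x 110 x 60 mm high, on the table right of the incubator. Origin at the centre of its underside. Leave alone.

How it is judged:
By the outcome, as a careful person would: the job done as asked, in the order asked, and still so for the second after the job is handed in, with the robot touching nothing.
It also fails if it takes over 64 s, if anything falls off the work surface, if the arm or the gripper's body presses on something with over 40 N, if the wrist force passes 120 N, or if a joint passes its speed limit or range.

ROBOT

A 7-joint arm with a two-finger parallel gripper is mounted at the origin on the work surface. World frame = base frame: x ahead of the robot, y to its left, z up, the work surface at z = 0. Lengths are in m, angles in rad, forces in N, time in s.
With the tool pointing down it reaches from about 0.425 to 0.975 m from the base axis. Payload 16.7 kg.
Tool frame: the origin (TCP) lies between the finger pads; the fingertips stand 11 mm ahead of it and the grasp point (between the pads) lies 8 mm behind it (tcp_to_tips is the distance from the TCP to the fingertips, in m); z points along the fingers, y is the line along which they close (so a half turn about z gives the same grasp; the last joint's range is limited). The gripper opens to 85 mm and grips with 20 to 120 N. Pads are 22 mm wide; open, the fingers measure 114 mm over their backs; the gripper's body (76 mm by 85 mm) begins 54 mm behind the grasp point. The pads swing forward as they close: fully open they stand 13 mm farther back than shut.
Start: joints at [-1.353, 0.426, 0.074, 1.606, -0.034, 1.111, -0.067], TCP at [0.242, 0.63, 0.242] pointing down, gripper open.
Joint ranges: [-2.85, 2.85], [-0.5, 2.14], [-1.23, 1.37], [0.21, 2.46], [-1.02, 4.16], [0.16, 2.05], [-2.73, 2.73]. Speed limits (rad/s): [1.89, 1.89, 2.39, 2.39, 3.01, 3.01, 3.01].

INTERFACE

Orientations are given as a rotation vector (axis times angle).
In Python, from plant import state, get_image, job_done, recognise, tcp_to_tips gives the robot as it stands.
- The arm moves only by the shell command python3 -m creep 'ROWS' [FORCE]. ROWS is JSON, a list of rows, each an object with "offset": the shift along the tool's x, y, z in mm, a list of three; "rot": the turn, a rotation vector about the tool's x, y, z in rad, a list of three; "hand": the gripper command: -1 is fully open, 1 is shut, values between are in proportion. A call has 1 to 5 rows; each row is the pose to reach, as a shift and turn from the pose commanded when the call began, along the tool's axes at that moment; what a row does not reach only later rows make up. A row lasts 1/12 s, in which the tool goes at most 41.7 mm and 7.16 degrees, less where a joint would pass 70% of its speed; a pose out of reach is approached as far as the arm can. A call with a gripper value outside its range is refused whole. The fingers move at their own pace and stop on an object; FORCE is the grip in N (left out, the last holds). Time passes only in rows, so rows that repeat a pose let the fingers close. It gives the time, the measured TCP pose, the force, the opening and the grip force at its end, in the units of the state.
- state(): the state, without advancing time (a new reading comes with each control period).
- get_image(name): name is "scene" or "top"; returns a dict with "color" (400x640x3 uint8, blue, green, red), "z_map" (400x640 float32, m along the optical axis (not along the pixel's ray), 0 where there is no reading), "mtx" (3x3 intrinsics, pixels), "dist" ([k1, k2, p1, p2, k3] as OpenCV has them; the pictures are not rectified), "world_from_camera" (4x4, takes a point from camera to world coordinates). Camera axes: x right, y up, looking along -z (the intrinsics and any distortion apply to the point x, -y, -z); pixel columns grow to the right and rows downward; lengths in m; the calibration is good to about 2 mm. A picture is of the moment at which its call begins.
- job_done(): hands the job in; it is judged then, once.
Trained networks look in a picture, given as the dict that the camera call returned (one of the last four; its "shot" number tells which), for a name from the list of things; names that differ only in an ending like _2 or _b are one class to them, and where a whole thing is asked for, a point or a joint stands for the part that bears it (a point fixed in the world has none). Each returns a list of dicts, best first, with "conf" (0 to 1); they miss things now and then, are a little off and sometimes report something else, mostly with a low value. They report only what shows in the picture. A call takes as long as a camera call.
- recognise(query, picture): "pixel" ([column, row] in pixels, amid what is visible of it).
The state is a dict: "t": time; "joint_positions": joint angles; "qd": joint speeds; "joint_efforts": joint torques, N m; "tool_pos": TCP position; "orientation": TCP orientation; "ft_force": force on the tool from outside, world axes, zero at the start; "moment": the same for the moment, N m; "gripper_width": opening from 0.0 (shut) to 1.0 (fully open); "finger_force": force on a finger pad.
Only numpy, scipy, OpenCV 4.12 (cv2) and the standard library are available. Lean on these libraries where they do the work, as an engineer would, in place of code of your own. Each camera call takes 0.05 s, during which the arm holds its last target. There are 200 camera calls.

## Working session

There is one attempt and no reset: what is moved stays moved. The work goes in short steps, Python scripts to look and compute and a shell command to move; the robot and the scene stay as the last step left them, time stands still between calls to the robot, and variables do not carry over. Pictures are saved under pics/ and viewed, at most 10 in all, crops included, and the job is handed in when it is done.

```bash
ls; mkdir -p pics
cat > h.py <<'E'
import numpy as np, cv2
from plant import state, get_image, recognise, tcp_to_tips
from scipy.spatial.transform import Rotation as R
def cloud(p):
    h,w=p['z_map'].shape
    u,v=np.meshgrid(np.arange(w),np.arange(h))
    n=cv2.undistortPoints(np.stack([u,v],-1).reshape(-1,1,2).astype(np.float64),p['mtx'],np.array(p['dist'])).reshape(h,w,2)
    z=p['z_map'].astype(float)
    c=np.stack([n[...,0]*z,-n[...,1]*z,-z],-1)
    T=np.array(p['world_from_camera'])
    W=c@T[:3,:3].T+T[:3,3]; W[z==0]=np.nan
    return W
E
python3 - <<'E'
from h import *
s=state();print(s,tcp_to_tips)
for n in('scene','top'):
    p=get_image(n);cv2.imwrite(f'pics/{n}0.png',p['color']);W=cloud(p);np.save(n+'.npy',W)
    print(n,np.round(p['world_from_camera'],3).tolist(),np.round(p['mtx'],1).tolist())
    for q in('incubator','ledge','release_tab','lid','dish','media_bottle','tip_box'):
        for r in recognise(q,p)[:2]:
            c,w=map(int,r['pixel']);print(q,r['pixel'],round(r['conf'],2),W[w,c].round(3))
E
```

```text
pics
{'t': 0.0, 'joint_positions': array([-1.35350004,  0.42679562,  0.07386244,  1.60659475, -0.03407446,
        1.11080273, -0.0670789 ]), 'qd': array([-0.0006121 , -0.00058689, -0.00013878,  0.0003423 ,  0.00013678,
        0.00043763, -0.00255687]), 'joint_efforts': array([ 1.46393420e-03, -9.49837947e+01,  3.76211867e+00, -4.63508034e+01,
        1.95640133e-02,  1.01658612e-02,  2.37487222e-05]), 'tool_pos': array([0.2419729 , 0.62972059, 0.24157391]), 'orientation': array([-5.72931324e-01, -3.08879136e+00,  2.09879432e-03]), 'ft_force': array([-0.27726468,  1.40994039, -0.48857434]), 'moment': array([-0.02571198, -0.02933427,  0.0280955 ]), 'finger_force': 0.0, 'gripper_width': 0.998932041621451} 0.011
scene [[-0.488, -0.685, 0.54, 1.236], [0.873, -0.391, 0.292, 0.308], [0.012, 0.614, 0.789, 0.983], [0.0, 0.0, 0.0, 1.0]] [[373.5, 0.0, 321.3], [0.0, 373.5, 195.2], [0.0, 0.0, 1.0]]
incubator [310.1, 204.3] 0.93 [ 0.711 -0.01   0.155]
incubator [328.4, 165.3] 0.74 [ 0.546 -0.043  0.14 ]
lid [304.0, 195.1] 0.67 [ 0.695 -0.039  0.16 ]
lid [327.4, 164.6] 0.22 [ 0.544 -0.048  0.14 ]
dish [248.9, 173.4] 0.84 [ 0.707 -0.222  0.161]
dish [318.3, 160.8] 0.54 [ 0.541 -0.081  0.137]
media_bottle [471.6, 233.4] 0.97 [0.535 0.413 0.094]
tip_box [244.3, 133.6] 0.73 [ 0.495 -0.412  0.061]
top [[0.004, 0.994, -0.106, 0.472], [-1.0, 0.002, -0.018, -0.018], [-0.018, 0.106, 0.994, 1.334], [0.0, 0.0, 0.0, 1.0]] [[446.9, 0.0, 318.9], [0.0, 446.9, 199.1], [0.0, 0.0, 1.0]]
incubator [335.7, 178.5] 0.87 [ 0.655 -0.038  0.158]
ledge [337.8, 220.7] 0.7 [ 0.544 -0.044  0.146]
release_tab [349.2, 218.4] 0.69 [ 0.549 -0.076  0.14 ]
lid [337.1, 167.3] 0.77 [ 0.684 -0.044  0.159]
dish [399.4, 157.1] 0.86 [ 0.71  -0.208  0.164]
media_bottle [177.1, 230.8] 0.65 [0.517 0.4   0.103]
tip_box [474.3, 249.5] 0.89 [ 0.467 -0.432  0.066]
```

Run:
```python
import cv2,numpy as np
a=cv2.imread('pics/top0.png')[100:300,200:460];b=cv2.imread('pics/scene0.png')[80:280,200:460]
cv2.imwrite('pics/c0.png',np.hstack([cv2.resize(x,(400,308),interpolation=3) for x in(a,b)]))
W=np.load('top.npy')
# top heights map: sample
m=np.isfinite(W[...,2])
for lo,hi in((.135,.143),(.145,.151),(.154,.166)):
    k=m&(W[...,2]>lo)&(W[...,2]<hi)&(W[...,0]<.9)
    P=W[k][:,:2].astype(np.float32);print(lo,k.sum(),P.min(0),P.max(0),cv2.minAreaRect(P))
k=m&(W[...,2]>.125)&(W[...,2]<.175)&(abs(W[...,1]+.04)<.26)&(W[...,0]>.4)
# front edge: per column min x
v,u=np.where(k)
pts=[]
for c in range(250,430):
    r=v[u==c]
    if len(r): pts.append(W[r.max(),c])
pts=np.array(pts);print(pts[::6].round(3).tolist())
```

```text
0.135 7420 [ 0.07835323 -0.86747044] [0.82328886 0.89856505] ((0.44761571288108826, 0.005881845951080322), (0.7403261065483093, 1.7593036890029907), 4.581146717071533)
0.145 9526 [ 0.08101197 -0.8568963 ] [0.8254291  0.88686913] ((0.4484322965145111, 0.012488007545471191), (0.7353413701057434, 1.741430640220642), 2.0289127826690674)
0.154 7989 [ 0.08394459 -0.8500251 ] [0.81709504 0.8777209 ] ((0.4463834762573242, 0.011890172958374023), (0.722713828086853, 1.7257537841796875), 2.219907283782959)
[[0.725, 0.184, 0.148], [0.511, 0.164, 0.145], [0.511, 0.148, 0.145], [0.512, 0.134, 0.127], [0.514, 0.115, 0.149], [0.514, 0.1, 0.145], [0.514, 0.084, 0.144], [0.517, 0.068, 0.142], [0.517, 0.052, 0.142], [0.517, 0.036, 0.14], [0.517, 0.02, 0.146], [0.52, 0.004, 0.143], [0.52, -0.012, 0.142], [0.52, -0.028, 0.14], [0.52, -0.044, 0.143], [0.523, -0.06, 0.137], [0.523, -0.076, 0.136], [0.523, -0.092, 0.136], [0.523, -0.108, 0.139], [0.523, -0.124, 0.14], [0.523, -0.14, 0.139], [0.523, -0.156, 0.139], [0.523, -0.173, 0.133], [0.523, -0.187, 0.143], [0.524, -0.206, 0.127], [0.525, -0.218, 0.152], [0.525, -0.234, 0.15], [0.526, -0.251, 0.143], [0.526, -0.267, 0.145]]
```

View pics/c0.png

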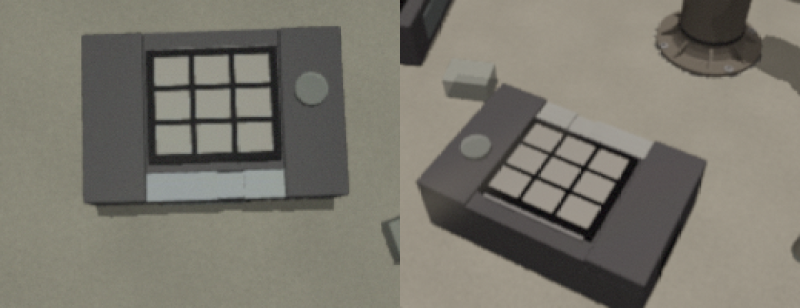

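```bash
cat >> h.py <<'E'
def onplane(p,uv,z):
    n=cv2.undistortPoints(np.array(uv,float).reshape(-1,1,2),p['mtx'],np.array(p['dist'])).reshape(-1,2)
    T=np.array(p['world_from_camera']);d=np.c_[n[:,0],-n[:,1],-np.ones(len(n))]@T[:3,:3].T
    return T[:3,3]+d*((z-T[2,3])/d[:,2])[:,None]
E
python3 - <<'E'
from h import *
for n,roi in(('top',(205,235,285,400)),('scene',(140,190,285,370))):
    p=get_image(n);g=p['color'].min(2);a,b,c,d=roi
    m=np.zeros_like(g);m[a:b,c:d]=(g[a:b,c:d]>135)*255
    cs,_=cv2.findContours(m,cv2.RETR_EXTERNAL,2);cs=sorted(cs,key=cv2.contourArea)[-3:]
    for k in cs:
        if cv2.contourArea(k)<60: continue
        P=onplane(p,k.reshape(-1,2),.14)[:,:2]
        r=cv2.minAreaRect((P*1000).astype(np.float32));print(n,cv2.contourArea(k),r,cv2.boxPoints(r).round(0).tolist())
    W=cloud(p)
    if n=='top':
        cv2.imwrite('pics/t1.png',np.vstack([cv2.resize(p['color'][200:240,280:400],(800,267),interpolation=3)]))
        for r in (215,218,221): print(r,[(c,int(g[r,c])) for c in range(335,390,1)])
E
```

```text
top 1336.5 ((544.2911987304688, -51.485321044921875), (44.10497283935547, 235.6993865966797), 2.004432201385498) [[518.0, 66.0], [526.0, -170.0], [570.0, -168.0], [562.0, 67.0]]
215 [(335, 152), (336, 151), (337, 153), (338, 149), (339, 153), (340, 153), (341, 149), (342, 150), (343, 150), (344, 154), (345, 152), (346, 153), (347, 150), (348, 150), (349, 153), (350, 150), (351, 151), (352, 154), (353, 152), (354, 151), (355, 153), (356, 151), (357, 151), (358, 144), (359, 145), (360, 152), (361, 152), (362, 153), (363, 153), (364, 153), (365, 151), (366, 152), (367, 152), (368, 153), (369, 151), (370, 154), (371, 153), (372, 151), (373, 153), (374, 155), (375, 153), (376, 155), (377, 152), (378, 152), (379, 150), (380, 153), (381, 154), (382, 156), (383, 150), (384, 125), (385, 84), (386, 78), (387, 79), (388, 82), (389, 82)]
218 [(335, 150), (336, 151), (337, 152), (338, 153), (339, 151), (340, 153), (341, 151), (342, 151), (343, 152), (344, 152), (345, 153), (346, 151), (347, 151), (348, 153), (349, 154), (350, 150), (351, 154), (352, 152), (353, 153), (354, 152), (355, 152), (356,
[... 903 characters left out ...]
2), (377, 153), (378, 151), (379, 153), (380, 152), (381, 154), (382, 151), (383, 153), (384, 147), (385, 107), (386, 76), (387, 78), (388, 81), (389, 82)]
scene 156.5 ((613.3907470703125, -127.65046691894531), (42.17840576171875, 54.22813415527344), 1.7401678562164307) [[591.0, -101.0], [593.0, -155.0], [635.0, -154.0], [634.0, -100.0]]
scene 182.5 ((610.5346069335938, -57.050209045410156), (44.088523864746094, 55.286842346191406), 0.718296229839325) [[588.0, -30.0], [589.0, -85.0], [633.0, -84.0], [632.0, -29.0]]
scene 962.0 ((503.69329833984375, -54.1055908203125), (126.33353424072266, 234.98300170898438), 2.373905658721924) [[436.0, 61.0], [445.0, -174.0], [572.0, -169.0], [562.0, 66.0]]
```

View pics/t1.png

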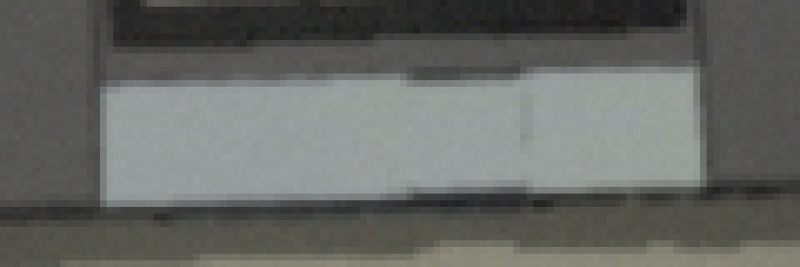

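```bash
cat > g.py <<'E'
import sys
from h import *
# args: ledge-frame x,y mm, tip height mm -> remaining tool offset; prints current tip in ledge frame
C=np.array([.5443,-.0515,0]);YAW=.035
L=R.from_euler('z',YAW)
s=state();T=R.from_rotvec(s['orientation']);tip=s['tool_pos']+T.apply([0,0,tcp_to_tips])
print('t',round(s['t'],2),'tip ledge mm',(L.inv().apply(tip-C)*1000).round(1),'F',L.inv().apply(s['ft_force']).round(1),'w',round(s['gripper_width'],3))
if len(sys.argv)>1:
    d=C+L.apply(np.array([float(a) for a in sys.argv[1:4]])/1000)-tip
    G=L*R.from_rotvec([0,np.pi,0]) # tool x=-x, y=y, z=-z
    print('offset',(T.inv().apply(d)*1000).round(1),'rot',(T.inv()*G).as_rotvec().round(3))
E
python3 -m creep '[{"offset":[-30,-27,0],"rot":[0,0,-0.1],"hand":1},{"offset":[-60,-55,0],"rot":[0,0,-0.2],"hand":1},{"offset":[-90,-82,0],"rot":[0,0,-0.3],"hand":1},{"offset":[-120,-110,0],"rot":[0,0,-0.4],"hand":1},{"offset":[-150,-137,0],"rot":[0,0,-0.4],"hand":1}]' 60
python3 g.py -6 95 200
```

```text
t: 1.32
tool_pos: [0.3335, 0.4464, 0.2423]
orientation: [-0.063, 3.141, 0.0]
ft_force: [1.3, 0.9, 0.3]
gripper_width: 0.305
finger_force: 0.0
t 1.32 tip ledge mm [-193.3  505.   231.3] F [1.3 0.8 0.3] w 0.305
offset [-185.1 -411.    31.3] rot [0.    0.    0.005]
```

```bash
python3 -m creep '[{"offset":[-16,-36,0],"rot":[0,0,0],"hand":1},{"offset":[-32,-72,0],"rot":[0,0,0],"hand":1},{"offset":[-48,-108,0],"rot":[0,0,0],"hand":1},{"offset":[-64,-144,0],"rot":[0,0,0],"hand":1},{"offset":[-80,-180,0],"rot":[0,0,0],"hand":1}]' >/dev/null
python3 -m creep '[{"offset":[-16,-36,0],"rot":[0,0,0],"hand":1},{"offset":[-32,-72,0],"rot":[0,0,0],"hand":1},{"offset":[-48,-108,0],"rot":[0,0,0],"hand":1},{"offset":[-64,-144,0],"rot":[0,0,0],"hand":1},{"offset":[-80,-180,0],"rot":[0,0,0],"hand":1}]'
python3 g.py -6 95 200
```

```text
t: 2.15
tool_pos: [0.5053, 0.092, 0.2427]
orientation: [-0.052, 3.14, 0.001]
ft_force: [1.5, 0.9, 1.3]
gripper_width: 0.003
finger_force: 0.0
t 2.15 tip ledge mm [-33.9 144.8 231.7] F [1.6 0.8 1.3] w 0.003
offset [-28.  -49.7  31.7] rot [ 0.     0.001 -0.002]
```

```bash
python3 -m creep '[{"offset":[0,0,0],"rot":[0,0,0],"hand":1},{"offset":[0,0,0],"rot":[0,0,0],"hand":1},{"offset":[0,0,0],"rot":[0,0,0],"hand":1}]' >/dev/null
python3 g.py -6 95 180
```

```text
t 2.4 tip ledge mm [-34.5 147.  231.3] F [-0.4  1.6  0.4] w -0.0
offset [-28.6 -51.9  51.3] rot [ 0.    -0.    -0.002]
```

```bash
python3 -m creep '[{"offset":[-14,-26,10],"rot":[0,0,0],"hand":1},{"offset":[-28,-52,30],"rot":[0,0,0],"hand":1},{"offset":[-28,-52,50],"rot":[0,0,0],"hand":1},{"offset":[-28,-52,65],"rot":[0,0,0],"hand":1},{"offset":[-28,-52,65],"rot":[0,0,0],"hand":1}]' >/dev/null
python3 -m creep '[{"offset":[0,0,0],"rot":[0,0,0],"hand":1}]'
python3 g.py -6 95 140
python3 - <<'E'
from h import *
o=[]
for n,(a,b,c,d) in(('top',(180,260,270,400)),('scene',(120,200,260,390))):
    p=get_image(n);o.append(cv2.resize(p['color'][a:b,c:d],(400,246),interpolation=3))
cv2.imwrite('pics/p2.png',np.hstack(o))
E
```

```text
t: 2.9
tool_pos: [0.534, 0.044, 0.1771]
orientation: [0.055, -3.14, 0.0]
ft_force: [-0.2, 0.2, -0.9]
gripper_width: -0.002
finger_force: 0.0
t 2.9 tip ledge mm [ -7.   95.8 166.1] F [-0.2  0.2 -0.9] w -0.002
offset [-1.  -0.8 26.1] rot [-0.    -0.002 -0.   ]
```

View pics/p2.png

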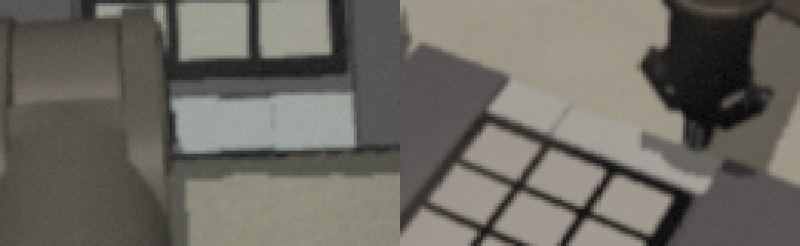

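```bash
python3 -m creep '[{"offset":[0,0,10],"rot":[0,0,0],"hand":1},{"offset":[0,0,20],"rot":[0,0,0],"hand":1},{"offset":[0,0,21],"rot":[0,0,0],"hand":1},{"offset":[0,0,22],"rot":[0,0,0],"hand":1},{"offset":[0,0,23],"rot":[0,0,0],"hand":1}]' >/dev/null;python3 g.py
python3 -m creep '[{"offset":[0,0,0.5],"rot":[0,0,0],"hand":1},{"offset":[0,0,1],"rot":[0,0,0],"hand":1}]' >/dev/null;python3 g.py
```

```text
t 3.42 tip ledge mm [ -6.5  94.6 143.2] F [-0.8  0.9  0.5] w -0.001
t 3.58 tip ledge mm [ -6.4  94.6 142.5] F [-0.3 -0.  -0.7] w 0.0
```

```bash
python3 -m creep '[{"offset":[0,0,0.5],"rot":[0,0,0],"hand":1},{"offset":[0,0,1],"rot":[0,0,0],"hand":1}]' >/dev/null;python3 g.py
```

```text
t 3.75 tip ledge mm [ -6.4  94.6 141.4] F [ 1.1  0.2 -0.2] w 0.003
```

```bash
for i in 1; do python3 -m creep '[{"offset":[0,0,0.5],"rot":[0,0,0],"hand":1},{"offset":[0,0,1],"rot":[0,0,0],"hand":1}]' >/dev/null;python3 g.py
python3 -m creep '[{"offset":[0,0,0.5],"rot":[0,0,0],"hand":1},{"offset":[0,0,0.5],"rot":[0,0,0],"hand":1}]' >/dev/null;python3 g.py; done
```

```text
t 3.92 tip ledge mm [ -6.4  94.6 140.3] F [1.  1.2 0.7] w 0.002
t 4.08 tip ledge mm [ -6.4  94.6 140.1] F [-2.   1.7  5.3] w 0.004
```

```bash
python3 -m creep '[{"offset":[0,0,0.3],"rot":[0,0,0],"hand":1},{"offset":[0,0,0.3],"rot":[0,0,0],"hand":1}]' >/dev/null;python3 g.py
python3 -m creep '[{"offset":[0,-2,0],"rot":[0,0,0],"hand":1},{"offset":[0,-4,0],"rot":[0,0,0],"hand":1},{"offset":[0,-6,0],"rot":[0,0,0],"hand":1},{"offset":[0,-8,0],"rot":[0,0,0],"hand":1},{"offset":[0,-10,0],"rot":[0,0,0],"hand":1}]' >/dev/null;python3 g.py
```

```text
t 4.25 tip ledge mm [ -6.4  94.6 140.1] F [-4.6 -0.5 11.4] w 0.002
t 4.67 tip ledge mm [ -5.8  85.5 140.1] F [0.8 5.6 6. ] w -0.004
```

```bash
python3 -m creep '[{"offset":[0,-2,0],"rot":[0,0,0],"hand":1},{"offset":[0,-4,0],"rot":[0,0,0],"hand":1},{"offset":[0,-6,0],"rot":[0,0,0],"hand":1},{"offset":[0,-8,0],"rot":[0,0,0],"hand":1},{"offset":[0,-10,0],"rot":[0,0,0],"hand":1}]' >/dev/null;python3 g.py
python3 -m creep '[{"offset":[0,-2,0],"rot":[0,0,0],"hand":1},{"offset":[0,-4,0],"rot":[0,0,0],"hand":1},{"offset":[0,-6,0],"rot":[0,0,0],"hand":1},{"offset":[0,-8,0],"rot":[0,0,0],"hand":1},{"offset":[0,-10,0],"rot":[0,0,0],"hand":1}]' >/dev/null;python3 g.py
```

```text
t 5.08 tip ledge mm [ -5.8  75.5 140.1] F [0.1 5.2 6.8] w 0.001
t 5.5 tip ledge mm [ -5.9  65.5 140.1] F [-0.7  4.8  6. ] w -0.004
```

```bash
python3 -m creep '[{"offset":[0,-2,0],"rot":[0,0,0],"hand":1},{"offset":[0,-4,0],"rot":[0,0,0],"hand":1},{"offset":[0,-6,0],"rot":[0,0,0],"hand":1},{"offset":[0,-8,0],"rot":[0,0,0],"hand":1},{"offset":[0,-10,0],"rot":[0,0,0],"hand":1}]' >/dev/null;python3 g.py
python3 -m creep '[{"offset":[0,-2,0],"rot":[0,0,0],"hand":1},{"offset":[0,-4,0],"rot":[0,0,0],"hand":1},{"offset":[0,-6,0],"rot":[0,0,0],"hand":1},{"offset":[0,-8,0],"rot":[0,0,0],"hand":1},{"offset":[0,-10,0],"rot":[0,0,0],"hand":1}]' >/dev/null;python3 g.py
python3 -m creep '[{"offset":[0,-2,0],"rot":[0,0,0],"hand":1},{"offset":[0,-4,0],"rot":[0,0,0],"hand":1},{"offset":[0,-6,0],"rot":[0,0,0],"hand":1},{"offset":[0,-8,0],"rot":[0,0,0],"hand":1},{"offset":[0,-10,0],"rot":[0,0,0],"hand":1}]' >/dev/null;python3 g.py
python3 -m creep '[{"offset":[0,-2,0],"rot":[0,0,0],"hand":1},{"offset":[0,-4,0],"rot":[0,0,0],"hand":1},{"offset":[0,-6,0],"rot":[0,0,0],"hand":1},{"offset":[0,-8,0],"rot":[0,0,0],"hand":1},{"offset":[0,-10,0],"rot":[0,0,0],"hand":1}]' >/dev/null;python3 g.py
```

```text
t 5.92 tip ledge mm [ -5.9  55.5 140.1] F [0.8 4.9 7.1] w 0.002
t 6.33 tip ledge mm [ -5.9  45.5 140.1] F [0.6 4.7 7.1] w -0.001
t 6.75 tip ledge mm [ -5.9  35.5 140.1] F [0.3 5.5 7.1] w -0.006
t 7.17 tip ledge mm [ -5.9  25.5 140.1] F [0.6 5.3 7.9] w 0.005
```

```bash
python3 -m creep '[{"offset":[0,-2,0],"rot":[0,0,0],"hand":1},{"offset":[0,-4,0],"rot":[0,0,0],"hand":1},{"offset":[0,-6,0],"rot":[0,0,0],"hand":1},{"offset":[0,-8,0],"rot":[0,0,0],"hand":1},{"offset":[0,-10,0],"rot":[0,0,0],"hand":1}]' >/dev/null;python3 g.py
python3 -m creep '[{"offset":[0,-2,0],"rot":[0,0,0],"hand":1},{"offset":[0,-4,0],"rot":[0,0,0],"hand":1},{"offset":[0,-6,0],"rot":[0,0,0],"hand":1},{"offset":[0,-8,0],"rot":[0,0,0],"hand":1},{"offset":[0,-10,0],"rot":[0,0,0],"hand":1}]' >/dev/null;python3 g.py
python3 -m creep '[{"offset":[0,-2,0],"rot":[0,0,0],"hand":1},{"offset":[0,-4,0],"rot":[0,0,0],"hand":1},{"offset":[0,-6,0],"rot":[0,0,0],"hand":1},{"offset":[0,-8,0],"rot":[0,0,0],"hand":1},{"offset":[0,-10,0],"rot":[0,0,0],"hand":1}]' >/dev/null;python3 g.py
```

```text
t 7.58 tip ledge mm [ -5.9  15.5 140.1] F [-0.2  5.8  7.3] w -0.002
t 8.0 tip ledge mm [ -5.9   5.5 140.1] F [0.  4.9 8. ] w -0.0
t 8.42 tip ledge mm [ -6.   -4.5 140.1] F [0.2 5.2 7.3] w 0.004
```

```bash
python3 -m creep '[{"offset":[0,-1,0],"rot":[0,0,0],"hand":1},{"offset":[0,-2,0],"rot":[0,0,0],"hand":1},{"offset":[0,-3,0],"rot":[0,0,0],"hand":1},{"offset":[0,-4,0],"rot":[0,0,0],"hand":1}]' >/dev/null;python3 g.py
python3 -m creep '[{"offset":[0,-1,0],"rot":[0,0,0],"hand":1},{"offset":[0,-2,0],"rot":[0,0,0],"hand":1},{"offset":[0,-3,0],"rot":[0,0,0],"hand":1},{"offset":[0,-4,0],"rot":[0,0,0],"hand":1}]' >/dev/null;python3 g.py
python3 -m creep '[{"offset":[0,-1,0],"rot":[0,0,0],"hand":1},{"offset":[0,-2,0],"rot":[0,0,0],"hand":1},{"offset":[0,-3,0],"rot":[0,0,0],"hand":1},{"offset":[0,-4,0],"rot":[0,0,0],"hand":1}]' >/dev/null;python3 g.py
```

```text
t 8.75 tip ledge mm [ -6.1  -8.6 140. ] F [0.  4.3 4.4] w 0.002
t 9.08 tip ledge mm [ -6.8 -13.6 139.4] F [-0.5 -0.  -0.1] w -0.0
t 9.42 tip ledge mm [ -6.7 -17.5 139.5] F [-0.6 -0.3 -0.1] w 0.003
```

```bash
python3 -m creep '[{"offset":[0,-3,0],"rot":[0,0,0],"hand":1},{"offset":[0,-6,0],"rot":[0,0,0],"hand":1},{"offset":[0,-8,0],"rot":[0,0,0],"hand":1},{"offset":[0,-8,1],"rot":[0,0,0],"hand":1},{"offset":[0,-8,3],"rot":[0,0,0],"hand":1}]' >/dev/null;python3 g.py
python3 -m creep '[{"offset":[0,0,1],"rot":[0,0,0],"hand":1},{"offset":[0,0,2],"rot":[0,0,0],"hand":1},{"offset":[0,0,2],"rot":[0,0,0],"hand":1}]' >/dev/null;python3 g.py
python3 -m creep '[{"offset":[0,0,1],"rot":[0,0,0],"hand":1},{"offset":[0,0,2],"rot":[0,0,0],"hand":1},{"offset":[0,0,2],"rot":[0,0,0],"hand":1}]' >/dev/null;python3 g.py
```

```text
t 9.83 tip ledge mm [ -6.6 -25.6 136.6] F [-0.4  0.4  0.3] w 0.003
t 10.08 tip ledge mm [ -6.8 -25.3 134.3] F [ 0.6 -0.6  0.6] w -0.0
t 10.33 tip ledge mm [ -6.8 -25.3 132.4] F [-1.1  1.2  1.1] w -0.004
```

```bash
python3 -m creep '[{"offset":[0,0,0.7],"rot":[0,0,0],"hand":1},{"offset":[0,0,1.4],"rot":[0,0,0],"hand":1}]' >/dev/null;python3 g.py
python3 -m creep '[{"offset":[0,0,0.7],"rot":[0,0,0],"hand":1},{"offset":[0,0,1.4],"rot":[0,0,0],"hand":1}]' >/dev/null;python3 g.py
python3 - <<'E'
from h import *
p=get_image('scene');cv2.imwrite('pics/p3.png',cv2.resize(p['color'][100:240,220:400],(720,560),interpolation=3))
E
```

```text
t 10.5 tip ledge mm [ -6.7 -25.3 131.2] F [-1.9  0.9  5.3] w 0.001
t 10.67 tip ledge mm [ -6.8 -25.3 129.7] F [-2.   0.7  5.4] w 0.003
```

View pics/p3.png

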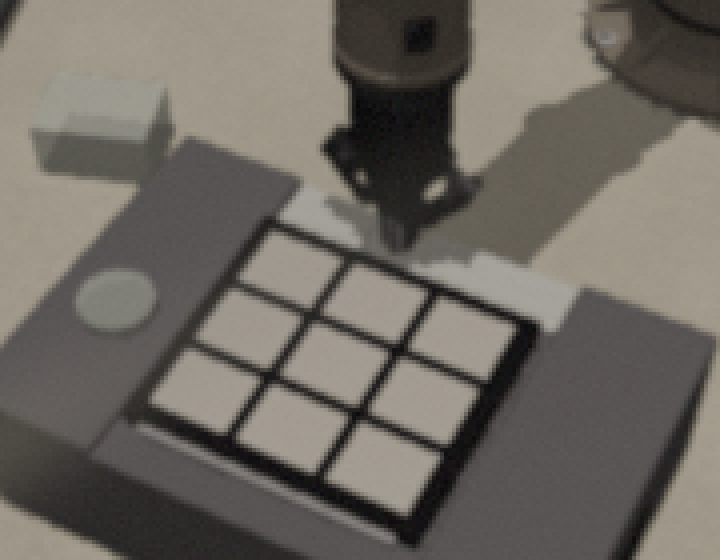

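The tip is in the notch (about 400,245 in the crop), and the lid seems to be rising. I'll press on to the stop until the force climbs.

```bash
python3 -m creep '[{"offset":[0,0,0.7],"rot":[0,0,0],"hand":1},{"offset":[0,0,1.2],"rot":[0,0,0],"hand":1},{"offset":[0,0,1.2],"rot":[0,0,0],"hand":1}]' >/dev/null;python3 g.py
python3 -m creep '[{"offset":[0,0,0.5],"rot":[0,0,0],"hand":1},{"offset":[0,0,0.5],"rot":[0,0,0],"hand":1},{"offset":[0,0,0.5],"rot":[0,0,0],"hand":1}]' >/dev/null;python3 g.py
```

```text
t 10.97 tip ledge mm [ -6.7 -25.3 129. ] F [-4.8  2.1 13.5] w 0.001
t 11.22 tip ledge mm [ -6.6 -25.3 128.9] F [-8.   2.2 21.9] w -0.003
```

```bash
python3 -m creep '[{"offset":[0,0,-3],"rot":[0,0,0],"hand":1},{"offset":[0,0,-10],"rot":[0,0,0],"hand":1},{"offset":[5,0,-25],"rot":[0,0,0],"hand":1},{"offset":[20,0,-50],"rot":[0,0,0],"hand":1},{"offset":[40,0,-80],"rot":[0,0,0],"hand":1}]' >/dev/null
python3 -m creep '[{"offset":[10,0,-25],"rot":[0,0,0],"hand":1},{"offset":[20,0,-50],"rot":[0,0,0],"hand":1},{"offset":[20,0,-50],"rot":[0,0,0],"hand":1},{"offset":[20,0,-50],"rot":[0,0,0],"hand":1},{"offset":[20,0,-50],"rot":[0,0,0],"hand":1}]' >/dev/null;python3 g.py
python3 - <<'E'
from h import *
p=get_image('scene');W=cloud(p);cv2.imwrite('pics/p4.png',cv2.resize(p['color'][80:260,200:500],(800,480),interpolation=3))
L=R.from_euler('z',.035);P=L.inv().apply((W.reshape(-1,3)-[.5443,-.0515,0]))*1000
for a,b in((45,70),(100,130),(170,200),(215,235)):
    k=(P[:,0]>a)&(P[:,0]<b)&(abs(P[:,1])<100);print(a,np.median(P[k,2]).round(1))
for q in('dish','media_bottle','tip_box'):
    r=recognise(q,p)[0];print(q,r['pixel'])
E
```

```text
t 12.05 tip ledge mm [-66.7 -25.2 257.8] F [ 0.  -0.4 -0.5] w -0.002
45 171.0
100 167.0
170 162.1
215 158.6
dish [249.8, 176.2]
media_bottle [471.0, 235.1]
tip_box [244.7, 128.4]
```

View pics/p4.png

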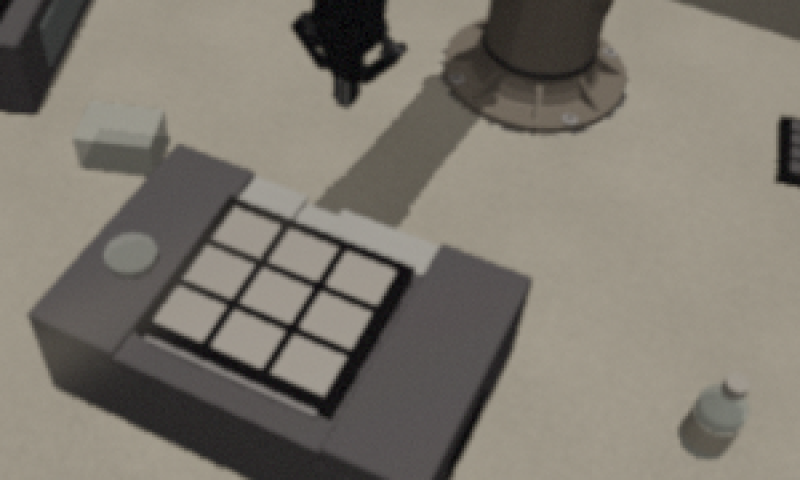

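The lid is ajar: its front stands at about 171 mm against 159 mm closed, a tilt of about 0.073 rad. The dish (130,253), the bottle (715,415) and the tip box (120,135) haven't moved, and the arm is clear.

```bash
python3 -c "from plant import job_done; print(job_done())"
```

```text
the job is handed in; nothing more can be done
None
```

The job is handed in: the fingertip slid along the ledge from its left end to the notch and pressed the tab down onto its stop, the lid now stands ajar (about 0.073 rad), the bottle, dish and tip box stand where they were, and the arm is clear.

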